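# Dress the two display plates of a cheese stall

## Task

Set out the display at the cheese stall. In the middle of the orange plate pile the white slab, then the brown smoked slab on it, then the yellow butter on top, all lying flat, centred one on another and with their long sides the same way. In the middle of the blue tray set the red wax wheel flat, with the green herb cheese centred on top of it; leave the honey jar, the brass weight and the green cap where they stand.

Things in the scene. Friction and masses are not known exactly. Their poses are not given: they have to be found in the camera images.
- orange_plate: round orange plastic plate, 220 mm across, fixed to the counter; flat floor 6 mm above the counter, rounded rim 12 mm high and 8 mm wide; origin at the centre of its underside (counter level), z up
- blue_tray: rectangular blue plastic tray, 190 mm (its x) by 160 mm (its y), fixed to the counter; flat floor 5 mm above the counter, walls 5 mm thick and 14 mm high; origin at the centre of its underside (counter level), z up
- white_slab: large loose white cheese slab, 120 mm long (its x), 62 mm wide (its y), 32 mm high, about 250 g; origin at the centre of its underside
- smoked_slab: loose brown smoked-cheese slab with darker bars across its top, 95 mm long (its x), 50 mm wide (its y), 28 mm high, about 140 g; origin at the centre of its underside
- butter: loose yellow block of butter, hard from the fridge, 70 mm long (its x), 38 mm wide (its y), 26 mm high, about 70 g; origin at the centre of its underside
- red_wheel: loose round cheese in dark red wax, an upright cylinder 64 mm across and 34 mm high, about 120 g; origin at the centre of its underside
- herb_round: small loose round cheese coated in green herbs with pale flecks, an upright cylinder 44 mm across and 24 mm high, about 40 g; origin at the centre of its underside
- honey_jar: bystander: loose low amber glass jar with a white lid, 50 mm across, 58 mm high; origin at the centre of its underside
- brass_weight: bystander: small loose brass scale weight with a knob on top, 22 mm across, 28 mm high; origin at the centre of its underside
- green_cap: bystander: loose bright green plastic bottle cap, 28 mm across, 13 mm high; origin at the centre of its underside
Not all that is in view belongs to the job. There is more than one size of the herb_round; the job needs the middle-sized.

How it is judged:
By the outcome, as a careful person would: the job done as asked, in the order asked, and still so for the second after the job is handed in, with the robot touching nothing.
It also fails if it takes over 136 s, if anything falls off the work surface, if the arm or the gripper's body presses on something with over 40 N, if the wrist force passes 120 N, or if a joint passes its speed limit or range.

## Robot

A 6-joint arm with a two-finger parallel gripper is mounted at the origin on the work surface. World frame = base frame: x ahead of the robot, y to its left, z up, the work surface at z = 0. Lengths are in m, angles in rad, forces in N, time in s.
With the tool pointing down it reaches from about 0.35 to 0.8 m from the base axis. Payload 7.3 kg.
Tool frame: the origin (TCP) lies midway between the tips of the shut fingers; the grasp point (between the pads) lies 19 mm behind it; z points along the fingers, y is the line along which they close (so a half turn about z gives the same grasp; the last joint's range is limited). The gripper opens to 85 mm and grips with 20 to 120 N. Pads are 22 mm wide; open, the fingers measure 114 mm over their backs; the gripper's body (76 mm by 85 mm) begins 54 mm behind the grasp point. The pads swing forward as they close: fully open they stand 13 mm farther back than shut.
Start: joints at [-1.318, 0.342, 1.524, -0, 1.275, -0.146], TCP at [0.204, -0.484, 0.231] pointing down, gripper open.
Joint ranges: [-2.53, 2.53], [-0.77, 2.02], [0.04, 2.7], [-1, 4.14], [0.28, 2.66], [-3.11, 3.11]. Speed limits (rad/s): [2.57, 2.57, 3.14, 3.14, 3.14, 3.14].

## Interface

Orientations are given as a 3x3 rotation matrix whose columns are the frame's x, y, z axes.
In Python, from rig import arm gives the robot as it stands.
- The arm moves only by the tool jog_arm, never from a script. Its argument "moves" is a list of rows, each an object of numbers: "x", "y", "z": the shift along the tool's x, y, z scaled (see below); "rx", "ry", "rz": the turn, a rotation vector about the tool's x, y, z scaled (see below); "claw": the opening, from -1 (shut) to 1 (fully open). A call has 1 to 12 rows; each row shifts and turns the commanded pose from where the row before left it, along the tool's axes as they then stand; what a row does not reach is not made up. The controller multiplies each number of a shift by 0.2 m and each number of a turn by 2 pi rad. A row lasts 1/8 s, in which the tool goes at most 62.5 mm and 10.7 degrees, less where a joint would pass 70% of its speed; a pose out of reach is approached as far as the arm can. A call with a number of a shift or a turn outside -1 to 1 is refused whole. A call with a gripper value outside its range is refused whole. The fingers move at their own pace and stop on an object; "grip_force" is the grip in N (left out, the last holds). Time passes only in rows, so rows that do not move let the fingers close. It gives the time, the measured TCP pose, the force, the opening and the grip force at its end, in the units of the state.
- arm.sense(): the state, without advancing time (a new reading comes with each control period).
- arm.read_camera(name): name is "scene" or "top"; returns (picture, depth): 400x640x3 uint8, red, green, blue; 400x640 float32, m along the optical axis (not along the pixel's ray), 0 where there is no reading.
- arm.get_calibration(name): a dict with "fx", "fy", "cx", "cy" (pixels), "extrinsics" (4x4, takes a point from camera to world coordinates). Camera axes: x right, y up, looking along -z (the intrinsics and any distortion apply to the point x, -y, -z); pixel columns grow to the right and rows downward; lengths in m; the calibration is good to about 2 mm. A picture is of the moment at which its call begins. get_calibration takes no time and is no camera call.
- arm.job_done(): hands the job in; it is judged then, once.
The state is a dict: "clock": time; "joint_pos": joint angles; "dq": joint speeds; "tau": joint torques, N m; "eef_pos": TCP position; "eef_rot": TCP orientation; "ft_force": force on the tool from outside, world axes, zero at the start; "torque": the same for the moment, N m; "width": finger opening in m; "gripper_force": force on a finger pad.
Only numpy, scipy, OpenCV 4.12 (cv2) and the standard library are available. Lean on these libraries where they do the work, as an engineer would, in place of code of your own. Each camera call takes 0.05 s, during which the arm holds its last target. There are 200 camera calls.

## Working session

There is one attempt and no reset: what is moved stays moved. The work goes in short steps, Python scripts to look and compute and a tool call to move; the robot and the scene stay as the last step left them, time stands still between calls to the robot, and variables do not carry over. Pictures are saved under pics/ and viewed, at most 14 in all, crops included, and the job is handed in when it is done.

Besides the shell and the picture viewer there is one more tool, called after "Emit:" by a JSON object that holds its "fn" and its "kwargs". jog_arm: Moves the arm, as the interface text tells. Shifts and turns lie within -1 to 1; 1 stands for 0.2 m of shift or 2 pi rad of turn. Its arguments: {"type":"object","properties":{"moves":{"type":"array","items":{"type":"object","properties":{"x":{"type":"number"},"y":{"type":"number"},"z":{"type":"number"},"rx":{"type":"number"},"ry":{"type":"number"},"rz":{"type":"number"},"claw":{"type":"number"}}}},"grip_force":{"type":"number"}},"required":["moves"]}

```bash
ls; mkdir -p pics; python3 - <<'E'
from rig import arm
import cv2,numpy as np
for n in("top","scene"):
    p,d=arm.read_camera(n); np.savez(f"{n}0.npz",p=p,d=d); cv2.imwrite(f"pics/{n}0.png",p[:,:,::-1])
    print(n,arm.get_calibration(n))
print(arm.sense())
E
```

```text
pics
top {'fx': 505.9176491134405, 'fy': 505.9176491134405, 'cx': 317.85858842797336, 'cy': 196.46231854899594, 'extrinsics': array([[-0.01921003,  0.98265792, -0.18442989,  0.3596501 ],
       [-0.9997409 , -0.01662608,  0.01554682,  0.00481709],
       [ 0.01221086,  0.18468076,  0.9827227 ,  1.29390518],
       [ 0.        ,  0.        ,  0.        ,  1.        ]])}
scene {'fx': 424.1854235178693, 'fy': 424.1854235178693, 'cx': 319.5121075989159, 'cy': 203.90771961477756, 'extrinsics': array([[ 0.60590551, -0.63640586,  0.47735322,  1.06513037],
       [ 0.79553571,  0.48561275, -0.36235782, -0.35328667],
       [-0.00120217,  0.59930613,  0.80051903,  0.77411552],
       [ 0.        ,  0.        ,  0.        ,  1.        ]])}
{'clock': 0.1, 'joint_pos': array([-1.31799287e+00,  3.42657585e-01,  1.52493293e+00, -4.56666569e-05,
        1.27537544e+00, -1.46009683e-01]), 'dq': array([-8.78813883e-05, -5.31479935e-04, -2.05366810e-03,  6.55679171e-04,
       -5.55755011e-04, -7.00735956e-05]), 'tau': array([ 3.40591760e-03, -4.34445584e+01, -2.46490163e+01, -1.29446735e-04,
        4.68958184e-03,  2.01708986e-06]), 'eef_pos': array([ 0.20378343, -0.48344883,  0.2306891 ]), 'eef_rot': array([[ 9.21517387e-01,  3.88336911e-01, -3.85788443e-04],
       [ 3.88337071e-01, -9.21516457e-01,  1.31872201e-03],
       [ 1.56598033e-04, -1.36504122e-03, -9.99999056e-01]]), 'ft_force': array([ 0.63186672,  0.18311931, -0.16332804]), 'torque': array([-0.03387149,  0.01040705,  0.02188756]), 'gripper_force': 0.0, 'width': 0.08567805675077504}
```

View pics/top0.png

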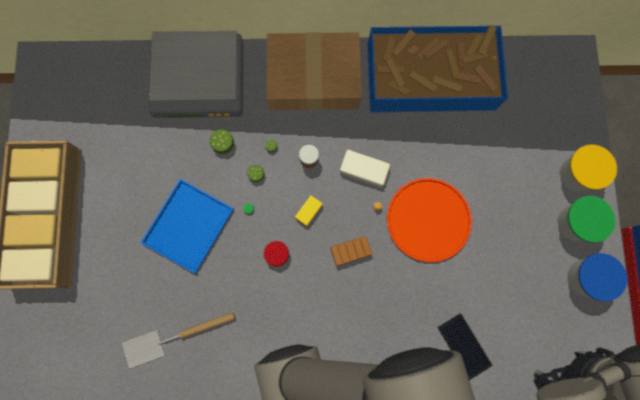

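View pics/scene0.png

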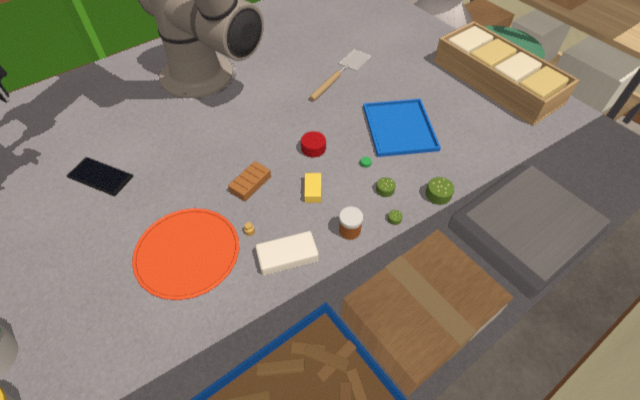

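The top view shows the white slab (365,168), smoked slab (351,251), butter (309,211), red wheel (277,253), plate (429,220) and tray (187,226). The herb rounds are at (221,141) large, (256,173) middle and (271,146) small. The jar is at (309,156), the weight at (377,207) and the cap at (248,209). I'll measure them in both cameras.

```bash
cat > h.py <<'E'
from rig import arm
import cv2,numpy as np
def world(n,p,d):
    c=arm.get_calibration(n);E=c["extrinsics"]
    v,u=np.indices(d.shape)
    P=np.stack([(u-c["cx"])/c["fx"]*d,-(v-c["cy"])/c["fy"]*d,-d],-1)
    return P@E[:3,:3].T+E[:3,3]
def onplane(n,u,v,z):
    c=arm.get_calibration(n);E=c["extrinsics"]
    r=np.stack([(u-c["cx"])/c["fx"],-(v-c["cy"])/c["fy"],-np.ones_like(u,float)],-1)@E[:3,:3].T
    return E[:3,3]+r*((z-E[2,3])/r[...,2])[...,None]
def obj(n,p,d,uv,h,R,z0=0):
    """top-face points near seed pixel: by depth height, projected on the plane z0+h"""
    W=world(n,p,d);z=z0+h
    s=onplane(n,np.array(uv[0]),np.array(uv[1]),z)
    hsv=cv2.cvtColor(cv2.GaussianBlur(p,(3,3),0),cv2.COLOR_RGB2LAB).astype(float)
    ref=np.median(hsv[uv[1]-2:uv[1]+3,uv[0]-2:uv[0]+3].reshape(-1,3),0)
    m=(np.hypot(W[...,0]-s[0],W[...,1]-s[1])<R)&(d>0)&(abs(W[...,2]-z)<min(.008,h*.4))
    m=m.astype(np.uint8); k,l,st,_=cv2.connectedComponentsWithStats(m)
    if k<2: return None
    i=1+np.argmax(st[1:,4]); v,u=np.nonzero(l==i)
    Q=onplane(n,u,v,z)[:,:2]
    r=cv2.minAreaRect(Q.astype(np.float32)*1000)
    a=r[2];w,hh=r[1]
    if w<hh: a+=90;w,hh=hh,w
    return np.round(Q.mean(0)*1000,1),np.round(r[0],1),np.round((w,hh),1),round(a%180,1),len(u),round(float(np.median(W[v,u,2]))*1000,1)
E
python3 - <<'E'
from h import *
S={"white":((365,168),.032,.08,(288,247)),"smoked":((351,251),.028,.07,(250,179)),"butter":((309,211),.026,.055,(313,182)),"red":((277,253),.034,.05,(313,139)),
"herbL":((221,141),.035,.04,(440,186)),"herbM":((256,173),.024,.035,(386,183)),"herbS":((271,146),.018,.02,(395,214)),"jar":((309,155),.058,.04,(351,215)),"weight":((377,207),.02,.02,(249,228)),"cap":((248,209),.013,.02,(366,161))}
for i,n in enumerate(("top","scene")):
    f=np.load(n+"0.npz");p,d=f["p"],f["d"]
    W=world(n,p,d)
    print(n)
    for k,(a,h,R,b) in S.items(): print(k,obj(n,p,d,(a,b)[i],h,R))
    hs=cv2.cvtColor(p,cv2.COLOR_RGB2HSV)
    for nm,(lo,hi),z in(("plate",((3,150,120),(14,255,255)),.008),("tray",((98,170,100),(115,255,255)),.01)):
        m=cv2.inRange(hs,lo,hi);k,l,st,_=cv2.connectedComponentsWithStats(m)
        seed={"plate":((429,220),(187,250)),"tray":((187,226),(400,127))}[nm][i]
        v,u=np.nonzero(l==l[seed[1],seed[0]])
        Q=onplane(n,u,v,z+.004)[:,:2];r=cv2.minAreaRect(Q.astype(np.float32)*1000)
        print(nm,Q.mean(0)*1000,r,len(u),np.median(W[v,u,2]))
    g=(W[...,2]); print("table z",np.median(g[200:240,:][:, 330:380]))
E
```

```text
top
white (array([ 670.8, -135.7]), array([ 670.8, -135.4]), array([118.7,  63.1]), 69.6, 1090, 32.2)
smoked (array([458.7, -94. ]), array([459. , -94.1]), array([95.2, 49.5]), 107.2, 756, 28.3)
butter (array([563.2,  10.6]), array([563.2,  10.5]), array([70.5, 38.3]), 143.5, 414, 26.4)
red (array([454.9,  92.8]), array([455.4,  92.6]), array([61.7, 60.8]), 44.5, 515, 34.3)
herbL (array([747.7, 233.7]), array([748.5, 233.2]), array([59.5, 59. ]), 89.1, 413, 33.8)
herbM (array([663.1, 145.9]), array([662.2, 145.3]), array([42.5, 41.2]), 0.0, 226, 24.4)
herbS (array([737.3, 106.1]), array([736.7, 105.8]), array([29.9, 28.7]), 179.8, 115, 18.0)
jar (array([700.9,   7.8]), array([701.2,   8.1]), array([47. , 45.5]), 179.1, 297, 58.4)
weight (array([ 571.2, -166.3]), array([ 572.6, -166.1]), array([20.3, 19.8]), 133.6, 43, 19.5)
cap (array([573. , 164.6]), array([573.1, 164. ]), array([26.1, 25.6]), 0.3, 88, 12.8)
plate [ 535.09293901 -298.7062552 ] ((535.908203125, -298.7357482910156), (216.0773162841797, 216.34095764160156), 61.464454650878906) 5595 0.006653182034445093
tray [529.979004
[... 756 characters left out ...]
.5, 101.4]), array([738.8, 101.1]), array([32.5, 30. ]), 119.3, 142, 15.5)
jar (array([702.2,   2.7]), array([702.1,   2.4]), array([53.1, 47.6]), 139.3, 403, 56.5)
weight (array([ 572.5, -170. ]), array([ 572.2, -169.6]), array([26.4, 19.2]), 148.1, 79, 17.6)
cap (array([573.4, 160.4]), array([572.9, 160.7]), array([27.1, 26.3]), 52.6, 80, 11.4)
plate [ 543.20810643 -305.3536465 ] ((538.998779296875, -302.1657409667969), (216.50466918945312, 214.23634338378906), 52.65557861328125) 7477 0.005363034132803035
tray [540.53440658 307.25963694] ((536.52783203125, 310.422119140625), (159.87977600097656, 194.73678588867188), 60.0915412902832) 3182 0.004804920078298303
table z -0.0003588242471994074
```

```bash
cat > plan.py <<'E'
import sys
from h import *
# args: x y z [yangle deg of the tool y axis]; prints the turn and then the shift in the tool axes after the turn
def plan(x,y,z,ya=None):
    s=arm.sense();R=s["eef_rot"];p=s["eef_pos"]
    a=np.degrees(np.arctan2(R[1,1],R[0,1]));t=0 if ya is None else (ya-a+180)%360-180
    f=np.radians(a+t);Y=np.array([np.cos(f),np.sin(f)]);X=np.array([-Y[1],Y[0]])
    D=np.array([x,y])-p[:2]
    print("pos",p.round(4),"ya",round(a,2),"tilt",R[:2,2].round(4),"j6",s["joint_pos"][5].round(2),"w",s["width"].round(4))
    print("rz total",round(-t/360,4),"rows",int(np.ceil(abs(t)/10)),"| shift units x %.4f y %.4f z %.4f"%(D@X/.2,D@Y/.2,(p[2]-z)/.2))
if __name__=="__main__": plan(*map(float,sys.argv[1:]))
E
python3 plan.py .6723 -.1382 .12 -20.5
```

```text
Traceback (most recent call last):
  File "plan.py", line 11, in <module>
    if __name__=="__main__": plan(*map(float,sys.argv[1:]))
                             ~~~~^^^^^^^^^^^^^^^^^^^^^^^^^^
  File "plan.py", line 9, in plan
    print("pos",p.round(4),"ya",round(a,2),"tilt",R[:2,2].round(4),"j6",s["joint_pos"][5].round(2),"w",s["width"].round(4))
                                                                                                       ^^^^^^^^^^^^^^^^
AttributeError: 'float' object has no attribute 'round'
```

```bash
sed -i 's/s\["width"\].round(4)/round(s["width"],4)/' plan.py; python3 plan.py .6723 -.1382 .12 -20.5
```

```text
pos [ 0.2038 -0.4834  0.2307] ya -67.15 tilt [-0.0004  0.0013] j6 -0.15 w 0.0857
rz total -0.1296 rows 5 | shift units x 2.4373 y 1.5897 z 0.5534
```

Emit:
{"fn": "jog_arm", "kwargs": {"moves": [{"rz": -0.026, "claw": 1}, {"rz": -0.026, "claw": 1}, {"rz": -0.026, "claw": 1}, {"rz": -0.026, "claw": 1}, {"rz": -0.0256, "claw": 1}, {"x": 0.2, "y": 0.13, "claw": 1}, {"x": 0.2, "y": 0.13, "claw": 1}, {"x": 0.2, "y": 0.13, "claw": 1}, {"x": 0.2, "y": 0.13, "claw": 1}, {"x": 0.2, "y": 0.13, "claw": 1}, {"x": 0.2, "y": 0.13, "claw": 1}, {"x": 0.2, "y": 0.13, "claw": 1}], "grip_force": 40}}

```text
schema error: expected keys x, y, z, rx, ry, rz, claw
```

```bash
python3 plan.py .6723 -.1382 .06 -20.5
```

```text
pos [ 0.2038 -0.4834  0.2307] ya -67.15 tilt [-0.0004  0.0013] j6 -0.15 w 0.0857
rz total -0.1296 rows 5 | shift units x 2.4373 y 1.5897 z 0.8534
```

All keys are needed in each row.

Emit:
{"fn": "jog_arm", "kwargs": {"moves": [{"x": 0, "y": 0, "z": 0, "rx": 0, "ry": 0, "rz": -0.026, "claw": 1}, {"x": 0, "y": 0, "z": 0, "rx": 0, "ry": 0, "rz": -0.026, "claw": 1}, {"x": 0, "y": 0, "z": 0, "rx": 0, "ry": 0, "rz": -0.026, "claw": 1}, {"x": 0, "y": 0, "z": 0, "rx": 0, "ry": 0, "rz": -0.026, "claw": 1}, {"x": 0, "y": 0, "z": 0, "rx": 0, "ry": 0, "rz": -0.0256, "claw": 1}, {"x": 0.2, "y": 0.13, "z": 0, "rx": 0, "ry": 0, "rz": 0, "claw": 1}, {"x": 0.2, "y": 0.13, "z": 0, "rx": 0, "ry": 0, "rz": 0, "claw": 1}, {"x": 0.2, "y": 0.13, "z": 0, "rx": 0, "ry": 0, "rz": 0, "claw": 1}, {"x": 0.2, "y": 0.13, "z": 0, "rx": 0, "ry": 0, "rz": 0, "claw": 1}, {"x": 0.2, "y": 0.13, "z": 0, "rx": 0, "ry": 0, "rz": 0, "claw": 1}, {"x": 0.2, "y": 0.13, "z": 0, "rx": 0, "ry": 0, "rz": 0, "claw": 1}, {"x": 0.2, "y": 0.13, "z": 0, "rx": 0, "ry": 0, "rz": 0, "claw": 1}], "grip_force": 40}}

```text
clock: 1.6
eef_pos: [0.4734, -0.284, 0.2309]
eef_rot: [[0.35, 0.937, -0.001], [0.937, -0.35, 0.0], [0.0, -0.001, -1.0]]
ft_force: [0.5, -0.4, -0.1]
width: 0.0859
gripper_force: 0.0
```

```bash
python3 plan.py .6723 -.1382 .06 -20.5
```

```text
pos [ 0.4734 -0.284   0.2309] ya -20.49 tilt [-0.0006  0.0003] j6 -0.32 w 0.0859
rz total 0.0 rows 1 | shift units x 1.0313 y 0.6761 z 0.8547
```

Emit:
{"fn": "jog_arm", "kwargs": {"moves": [{"x": 0.2, "y": 0.13, "z": 0.1, "rx": 0, "ry": 0, "rz": 0, "claw": 1}, {"x": 0.2, "y": 0.13, "z": 0.1, "rx": 0, "ry": 0, "rz": 0, "claw": 1}, {"x": 0.2, "y": 0.13, "z": 0.1, "rx": 0, "ry": 0, "rz": 0, "claw": 1}, {"x": 0.2, "y": 0.14, "z": 0.1, "rx": 0, "ry": 0, "rz": 0, "claw": 1}, {"x": 0.23, "y": 0.145, "z": 0.1, "rx": 0, "ry": 0, "rz": 0, "claw": 1}, {"x": 0, "y": 0, "z": 0.15, "rx": 0, "ry": 0, "rz": 0, "claw": 1}, {"x": 0, "y": 0, "z": 0.1, "rx": 0, "ry": 0, "rz": 0, "claw": 1}, {"x": 0, "y": 0, "z": 0, "rx": 0, "ry": 0, "rz": 0, "claw": 1}]}}

```text
clock: 2.6
eef_pos: [0.6696, -0.139, 0.0787]
eef_rot: [[0.35, 0.937, -0.005], [0.937, -0.35, 0.001], [-0.0, -0.005, -1.0]]
ft_force: [0.7, -0.6, 0.7]
width: 0.0858
gripper_force: 0.0
```

```bash
python3 plan.py .6723 -.1382 .004 -20.5; python3 - <<'E'
from h import *
a=[]
for n in("top","scene"):
    p,d=arm.read_camera(n);a.append(p[:, 200:520] if n=="top" else p[60:360,160:480])
    q=p[60:260,260:500] if n=="top" else p[130:330,160:400]
    cv2.imwrite(f"pics/{n}1.png",cv2.resize(q,None,fx=3,fy=3,interpolation=cv2.INTER_CUBIC)[:,:,::-1])
E
```

```text
pos [ 0.6696 -0.139   0.0787] ya -20.48 tilt [-0.0048  0.0015] j6 0.04 w 0.0858
rz total 0.0 rows 1 | shift units x 0.0082 y 0.0112 z 0.3737
```

View pics/scene1.png

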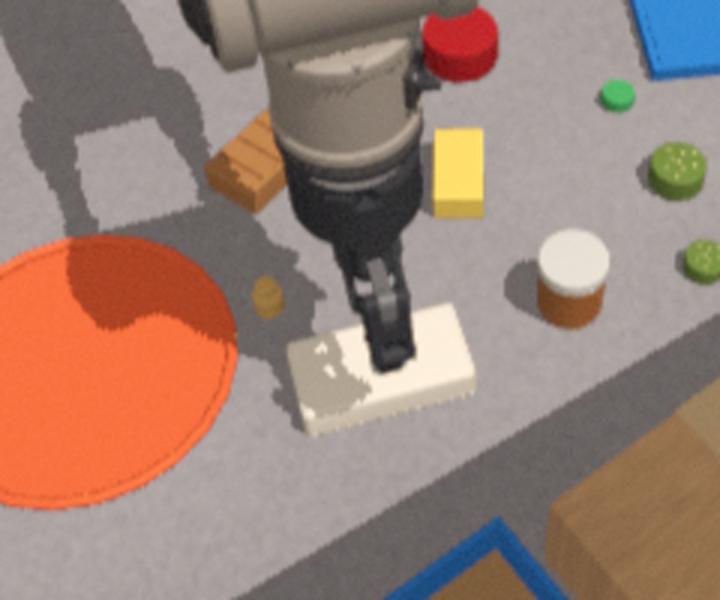

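The scene crop shows the gripper over the middle of the white slab (crop 390,360), with the fingers astride the width. Next I lower it and grip.

Emit:
{"fn": "jog_arm", "kwargs": {"moves": [{"x": 0.008, "y": 0.011, "z": 0.1, "rx": 0, "ry": 0, "rz": 0, "claw": 1}, {"x": 0, "y": 0, "z": 0.1, "rx": 0, "ry": 0, "rz": 0, "claw": 1}, {"x": 0, "y": 0, "z": 0.1, "rx": 0, "ry": 0, "rz": 0, "claw": 1}, {"x": 0, "y": 0, "z": 0.06, "rx": 0, "ry": 0, "rz": 0, "claw": 1}, {"x": 0, "y": 0, "z": 0, "rx": 0, "ry": 0, "rz": 0, "claw": 1}, {"x": 0, "y": 0, "z": 0, "rx": 0, "ry": 0, "rz": 0, "claw": 0.3}, {"x": 0, "y": 0, "z": 0, "rx": 0, "ry": 0, "rz": 0, "claw": 0.3}, {"x": 0, "y": 0, "z": 0, "rx": 0, "ry": 0, "rz": 0, "claw": 0.2}, {"x": 0, "y": 0, "z": 0, "rx": 0, "ry": 0, "rz": 0, "claw": 0.2}, {"x": 0, "y": 0, "z": 0, "rx": 0, "ry": 0, "rz": 0, "claw": 0.2}], "grip_force": 40}}

```text
clock: 3.95
eef_pos: [0.6742, -0.139, 0.0104]
eef_rot: [[0.35, 0.937, 0.002], [0.937, -0.35, -0.001], [0.0, 0.002, -1.0]]
ft_force: [-0.2, 0.8, 6.4]
width: 0.0608
gripper_force: 46.6
```

```bash
python3 plan.py .6723 -.1382 .004 -20.5
```

```text
pos [ 0.6742 -0.139   0.0104] ya -20.5 tilt [ 0.0017 -0.0006] j6 0.04 w 0.0608
rz total 0.0 rows 1 | shift units x 0.0005 y -0.0103 z 0.0322
```

Emit:
{"fn": "jog_arm", "kwargs": {"moves": [{"x": 0, "y": 0, "z": -0.05, "rx": 0, "ry": 0, "rz": 0, "claw": 0.2}, {"x": 0, "y": 0, "z": -0.15, "rx": 0, "ry": 0, "rz": 0, "claw": 0.2}, {"x": 0, "y": 0, "z": -0.2, "rx": 0, "ry": 0, "rz": 0, "claw": 0.2}, {"x": 0, "y": 0, "z": -0.15, "rx": 0, "ry": 0, "rz": 0, "claw": 0.2}, {"x": 0, "y": 0, "z": 0, "rx": 0, "ry": 0, "rz": 0, "claw": 0.2}, {"x": 0, "y": 0, "z": 0, "rx": 0, "ry": 0, "rz": 0, "claw": 0.2}]}}

```text
clock: 4.7
eef_pos: [0.6726, -0.1386, 0.1175]
eef_rot: [[0.35, 0.937, -0.003], [0.937, -0.35, 0.001], [-0.0, -0.003, -1.0]]
ft_force: [-0.6, -0.5, -2.5]
width: 0.0609
gripper_force: 45.7
```

```bash
python3 - <<'E'
from h import *
s=arm.sense();print(s["eef_pos"],s["ft_force"],s["width"],s["eef_rot"][:,2])
for n in("scene","top"):
    p,d=arm.read_camera(n);np.savez(n+"2.npz",p=p,d=d);W=world(n,p,d)
    q=p[60:260,260:500] if n=="top" else p[130:330,160:400]
    cv2.imwrite(f"pics/{n}2.png",cv2.resize(q,None,fx=3,fy=3,interpolation=cv2.INTER_CUBIC)[:,:,::-1])
E
```

```text
[ 0.67264473 -0.13856138  0.11752743] [-0.58927573 -0.45688332 -2.52563268] 0.06090980798618895 [-2.71369724e-03  7.85099996e-04 -9.99996010e-01]
```

View pics/scene2.png

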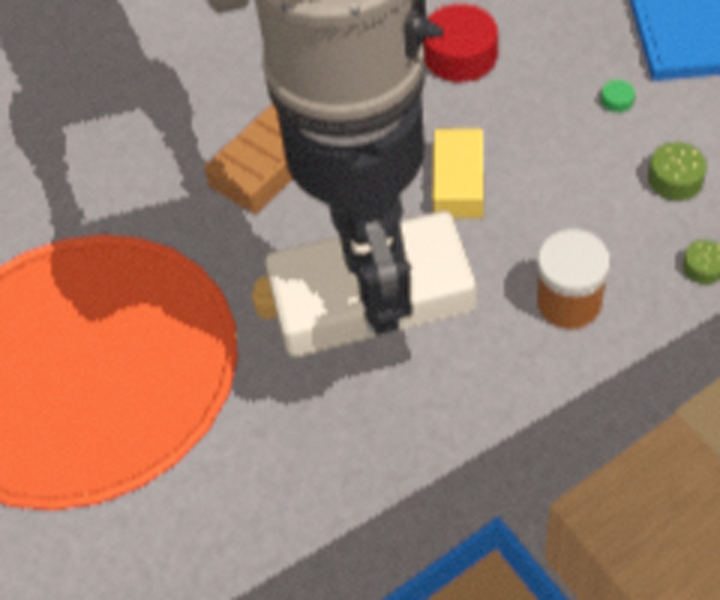

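View pics/top2.png

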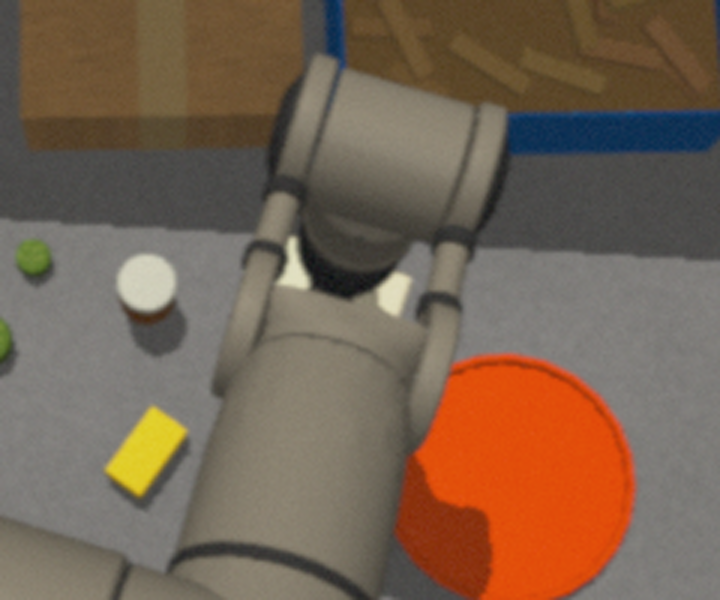

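The slab is held flat, with its top corners at about (268,262), (450,213) and (472,275) in the scene crop. I'll measure it in the hand against the TCP.

```bash
python3 - <<'E'
from h import *
n="scene";f=np.load("scene2.npz");p,d=f["p"],f["d"];W=world(n,p,d)
v,u=240,300
m=(np.hypot(W[...,0]-.672,W[...,1]+.138)<.085)&(p.min(-1)>120)&(d>0)&(W[...,2]>.12)&(W[...,2]<.15)
print(m.sum(),np.percentile(W[m][:,2],[5,20,50,80,95]))
zt=np.median(W[m][:,2])
for z in (.139,):
    k=m&(abs(W[...,2]-zt)<.006);v,u=np.nonzero(k)
    Q=onplane(n,u,v,z)[:,:2]*1000
    r=cv2.minAreaRect(Q.astype(np.float32));print(r)
    a=np.radians(69.5);L=np.array([np.cos(a),np.sin(a)]);S=np.array([L[1],-L[0]])
    D=Q-[672.6,-138.6]
    print("along",np.percentile(D@L,[0.3,99.7]),"across",np.percentile(D@S,[.3,99.7]))
E
```

```text
1484 [0.12561975 0.13537824 0.13734602 0.13850954 0.13940199]
((675.6324462890625, -141.20675659179688), (118.64620971679688, 65.00383758544922), 69.48915100097656)
along [-60.27881681  57.61478017] across [-28.56798845  35.084656  ]
```

```bash
python3 plan.py .5365 -.3002 .0165 -20.5
```

```text
pos [ 0.6725 -0.1385  0.1169] ya -20.5 tilt [-0.0038  0.0011] j6 0.04 w 0.0608
rz total 0.0 rows 1 | shift units x -0.9955 y -0.3537 z 0.5022
```

Emit:
{"fn": "jog_arm", "kwargs": {"moves": [{"x": -0.1, "y": -0.03, "z": 0, "rx": 0, "ry": 0, "rz": 0, "claw": 0.2}, {"x": -0.15, "y": -0.05, "z": 0, "rx": 0, "ry": 0, "rz": 0, "claw": 0.2}, {"x": -0.2, "y": -0.07, "z": 0, "rx": 0, "ry": 0, "rz": 0, "claw": 0.2}, {"x": -0.2, "y": -0.08, "z": 0, "rx": 0, "ry": 0, "rz": 0, "claw": 0.2}, {"x": -0.2, "y": -0.08, "z": 0, "rx": 0, "ry": 0, "rz": 0, "claw": 0.2}, {"x": -0.145, "y": -0.044, "z": 0.1, "rx": 0, "ry": 0, "rz": 0, "claw": 0.2}, {"x": 0, "y": 0, "z": 0.15, "rx": 0, "ry": 0, "rz": 0, "claw": 0.2}, {"x": 0, "y": 0, "z": 0.1, "rx": 0, "ry": 0, "rz": 0, "claw": 0.2}, {"x": 0, "y": 0, "z": 0, "rx": 0, "ry": 0, "rz": 0, "claw": 0.2}, {"x": 0, "y": 0, "z": 0, "rx": 0, "ry": 0, "rz": 0, "claw": 0.2}]}}

```text
clock: 6.05
eef_pos: [0.5376, -0.3011, 0.0499]
eef_rot: [[0.35, 0.937, 0.001], [0.937, -0.35, -0.001], [-0.0, 0.001, -1.0]]
ft_force: [0.8, 0.3, -2.4]
width: 0.061
gripper_force: 45.5
```

```bash
python3 plan.py .5365 -.3002 .0165 -20.5
```

```text
pos [ 0.5376 -0.3011  0.0499] ya -20.51 tilt [ 0.0006 -0.0007] j6 -0.28 w 0.061
rz total -0.0 rows 1 | shift units x 0.0021 y -0.0066 z 0.1671
```

Emit:
{"fn": "jog_arm", "kwargs": {"moves": [{"x": 0.002, "y": -0.006, "z": 0.08, "rx": 0, "ry": 0, "rz": 0, "claw": 0.2}, {"x": 0, "y": 0, "z": 0.05, "rx": 0, "ry": 0, "rz": 0, "claw": 0.2}, {"x": 0, "y": 0, "z": 0.02, "rx": 0, "ry": 0, "rz": 0, "claw": 0.2}, {"x": 0, "y": 0, "z": 0.012, "rx": 0, "ry": 0, "rz": 0, "claw": 0.2}, {"x": 0, "y": 0, "z": 0.0, "rx": 0, "ry": 0, "rz": 0, "claw": 0.2}, {"x": 0, "y": 0, "z": 0.0, "rx": 0, "ry": 0, "rz": 0, "claw": 0.2}]}}

```text
clock: 6.8
eef_pos: [0.5368, -0.2998, 0.0172]
eef_rot: [[0.35, 0.937, 0.001], [0.937, -0.35, -0.0], [-0.0, 0.001, -1.0]]
ft_force: [-0.3, -0.4, -2.3]
width: 0.0609
gripper_force: 45.6
```

Emit:
{"fn": "jog_arm", "kwargs": {"moves": [{"x": 0, "y": 0, "z": 0.006, "rx": 0, "ry": 0, "rz": 0, "claw": 0.2}, {"x": 0, "y": 0, "z": 0.004, "rx": 0, "ry": 0, "rz": 0, "claw": 0.2}, {"x": 0, "y": 0, "z": 0.0, "rx": 0, "ry": 0, "rz": 0, "claw": 0.2}]}}

```text
clock: 7.18
eef_pos: [0.5369, -0.2998, 0.0164]
eef_rot: [[0.35, 0.937, 0.001], [0.937, -0.35, -0.001], [-0.0, 0.001, -1.0]]
ft_force: [-1.7, 2.3, 7.7]
width: 0.0609
gripper_force: 46.8
```

Contact, with the slab seated. Release, then rise straight up.

Emit:
{"fn": "jog_arm", "kwargs": {"moves": [{"x": 0, "y": 0, "z": 0, "rx": 0, "ry": 0, "rz": 0, "claw": 0.6}, {"x": 0, "y": 0, "z": 0, "rx": 0, "ry": 0, "rz": 0, "claw": 1}, {"x": 0, "y": 0, "z": 0, "rx": 0, "ry": 0, "rz": 0, "claw": 1}, {"x": 0, "y": 0, "z": -0.1, "rx": 0, "ry": 0, "rz": 0, "claw": 1}, {"x": 0, "y": 0, "z": -0.2, "rx": 0, "ry": 0, "rz": 0, "claw": 1}, {"x": 0, "y": 0, "z": -0.2, "rx": 0, "ry": 0, "rz": 0, "claw": 1}, {"x": 0, "y": 0, "z": 0, "rx": 0, "ry": 0, "rz": 0, "claw": 1}]}}

```text
clock: 8.05
eef_pos: [0.5384, -0.3009, 0.1185]
eef_rot: [[0.35, 0.937, 0.006], [0.937, -0.35, -0.004], [-0.002, 0.007, -1.0]]
ft_force: [0.0, -0.2, 0.2]
width: 0.0854
gripper_force: 0.0
```

```bash
python3 plan.py .4593 -.0965 .06 17
```

```text
pos [ 0.5384 -0.3009  0.1185] ya -20.49 tilt [ 0.0059 -0.0044] j6 -0.28 w 0.0854
rz total -0.1041 rows 4 | shift units x 1.0930 y -0.0794 z 0.2927
```

Emit:
{"fn": "jog_arm", "kwargs": {"moves": [{"x": 0, "y": 0, "z": 0, "rx": 0, "ry": 0, "rz": -0.026, "claw": 1}, {"x": 0, "y": 0, "z": 0, "rx": 0, "ry": 0, "rz": -0.026, "claw": 1}, {"x": 0, "y": 0, "z": 0, "rx": 0, "ry": 0, "rz": -0.026, "claw": 1}, {"x": 0, "y": 0, "z": 0, "rx": 0, "ry": 0, "rz": -0.026, "claw": 1}, {"x": 0.2, "y": -0.01, "z": 0, "rx": 0, "ry": 0, "rz": 0, "claw": 1}, {"x": 0.2, "y": -0.02, "z": 0, "rx": 0, "ry": 0, "rz": 0, "claw": 1}, {"x": 0.2, "y": -0.02, "z": 0, "rx": 0, "ry": 0, "rz": 0, "claw": 1}, {"x": 0.2, "y": -0.02, "z": 0.05, "rx": 0, "ry": 0, "rz": 0, "claw": 1}, {"x": 0.2, "y": -0.01, "z": 0.1, "rx": 0, "ry": 0, "rz": 0, "claw": 1}, {"x": 0.093, "y": 0, "z": 0.14, "rx": 0, "ry": 0, "rz": 0, "claw": 1}, {"x": 0, "y": 0, "z": 0, "rx": 0, "ry": 0, "rz": 0, "claw": 1}, {"x": 0, "y": 0, "z": 0, "rx": 0, "ry": 0, "rz": 0, "claw": 1}]}}

```text
clock: 9.55
eef_pos: [0.4584, -0.096, 0.0573]
eef_rot: [[-0.291, 0.957, 0.001], [0.957, 0.291, -0.001], [-0.001, 0.001, -1.0]]
ft_force: [-0.2, -0.1, 0.4]
width: 0.0855
gripper_force: 0.0
```

```bash
python3 plan.py .4593 -.0964 .0075 17
python3 - <<'E'
from h import *
for n,uv in(("top",(430,220)),("scene",(187,240))):
    p,d=arm.read_camera(n);np.savez(n+"3.npz",p=p,d=d)
    print(obj(n,p,d,uv,.032,.085,.006))
    hs=cv2.cvtColor(p,cv2.COLOR_RGB2HSV);m=cv2.inRange(hs,(3,150,60),(14,255,255))
    k,l,st,_=cv2.connectedComponentsWithStats(m);l=(l==1+np.argmax(st[1:,4])).astype(np.uint8)
    v,u=np.nonzero(l);Q=onplane(n,u,v,.010)[:,:2].astype(np.float32)*1000
    hull=cv2.convexHull(Q); print(cv2.minEnclosingCircle(Q),cv2.minAreaRect(Q), len(u))
E
```

```text
pos [ 0.4584 -0.096   0.0573] ya 16.94 tilt [ 0.0009 -0.0006] j6 -0.67 w 0.0855
rz total -0.0002 rows 1 | shift units x -0.0032 y 0.0037 z 0.2489
(array([ 537.1, -296.7]), array([ 537. , -296.5]), array([120. ,  62.8]), 69.6, 1163, 37.7)
((536.2975463867188, -299.4461669921875), 109.28740692138672) ((538.638916015625, -304.528564453125), (217.53598022460938, 206.9592742919922), 21.979341506958008) 3943
(array([ 540.3, -301.7]), array([ 540.3, -300.8]), array([119.2,  64.9]), 69.4, 1582, 36.9)
((537.0526733398438, -302.3655090332031), 109.36177062988281) ((537.6180419921875, -302.03155517578125), (217.07290649414062, 214.79855346679688), 52.655635833740234) 5445
```

Emit:
{"fn": "jog_arm", "kwargs": {"moves": [{"x": -0.003, "y": 0.004, "z": 0.1, "rx": 0, "ry": 0, "rz": 0, "claw": 1}, {"x": 0, "y": 0, "z": 0.1, "rx": 0, "ry": 0, "rz": 0, "claw": 1}, {"x": 0, "y": 0, "z": 0.05, "rx": 0, "ry": 0, "rz": 0, "claw": 1}, {"x": 0, "y": 0, "z": 0, "rx": 0, "ry": 0, "rz": 0, "claw": 1}, {"x": 0, "y": 0, "z": 0, "rx": 0, "ry": 0, "rz": 0, "claw": 0.2}, {"x": 0, "y": 0, "z": 0, "rx": 0, "ry": 0, "rz": 0, "claw": 0}, {"x": 0, "y": 0, "z": 0, "rx": 0, "ry": 0, "rz": 0, "claw": 0}, {"x": 0, "y": 0, "z": 0, "rx": 0, "ry": 0, "rz": 0, "claw": 0}, {"x": 0, "y": 0, "z": 0, "rx": 0, "ry": 0, "rz": 0, "claw": 0}, {"x": 0, "y": 0, "z": 0, "rx": 0, "ry": 0, "rz": 0, "claw": 0}], "grip_force": 40}}

```text
clock: 10.9
eef_pos: [0.4591, -0.0958, 0.0077]
eef_rot: [[-0.292, 0.957, 0.001], [0.957, 0.292, -0.001], [-0.001, 0.001, -1.0]]
ft_force: [-1.6, 0.8, 6.0]
width: 0.0491
gripper_force: 42.0
```

Emit:
{"fn": "jog_arm", "kwargs": {"moves": [{"x": 0, "y": 0, "z": -0.1, "rx": 0, "ry": 0, "rz": 0, "claw": 0}, {"x": 0, "y": 0, "z": -0.2, "rx": 0, "ry": 0, "rz": 0, "claw": 0}, {"x": 0, "y": 0, "z": -0.2, "rx": 0, "ry": 0, "rz": 0, "claw": 0}, {"x": 0, "y": 0, "z": -0.1, "rx": 0, "ry": 0, "rz": 0.01, "claw": 0}, {"x": 0, "y": 0, "z": 0, "rx": 0, "ry": 0, "rz": 0.024, "claw": 0}, {"x": 0, "y": 0, "z": 0, "rx": 0, "ry": 0, "rz": 0.024, "claw": 0}, {"x": 0, "y": 0, "z": 0, "rx": 0, "ry": 0, "rz": 0.024, "claw": 0}, {"x": 0, "y": 0, "z": 0, "rx": 0, "ry": 0, "rz": 0.022, "claw": 0}, {"x": 0, "y": 0, "z": 0, "rx": 0, "ry": 0, "rz": 0, "claw": 0}]}}

```text
clock: 12.02
eef_pos: [0.4584, -0.0954, 0.1269]
eef_rot: [[0.349, 0.937, -0.0], [0.937, -0.349, -0.0], [-0.0, -0.0, -1.0]]
ft_force: [0.9, 0.5, -2.1]
width: 0.049
gripper_force: 42.3
```

```bash
python3 plan.py .5374 -.2992 .0457 -20.5; python3 - <<'E'
from h import *
n="scene";p,d=arm.read_camera(n);s=arm.sense();np.savez("scene4.npz",p=p,d=d);W=world(n,p,d);e=s["eef_pos"];z=e[2]-.0077+.028
hs=cv2.cvtColor(p,cv2.COLOR_RGB2HSV)
m=(np.hypot(W[...,0]-e[0],W[...,1]-e[1])<.07)&(abs(W[...,2]-z)<.009)&(hs[...,1]>90)
v,u=np.nonzero(m);Q=onplane(n,u,v,z)[:,:2]*1000
print(len(u),cv2.minAreaRect(Q.astype(np.float32)),e,np.median(W[m][:,2])-z)
q=p[80:280,160:400];cv2.imwrite("pics/scene4.png",cv2.resize(q,None,fx=3,fy=3)[:,:,::-1])
E
```

```text
pos [ 0.4584 -0.0954  0.1269] ya -20.42 tilt [-0.0002 -0.    ] j6 -0.01 w 0.049
rz total 0.0002 rows 1 | shift units x -0.8158 y 0.7270 z 0.4058
580 ((463.39508056640625, -98.90533447265625), (93.48638916015625, 54.210777282714844), 69.62425231933594) [ 0.45838742 -0.09545763  0.12687   ] -0.001440235214852148
```

View pics/scene4.png

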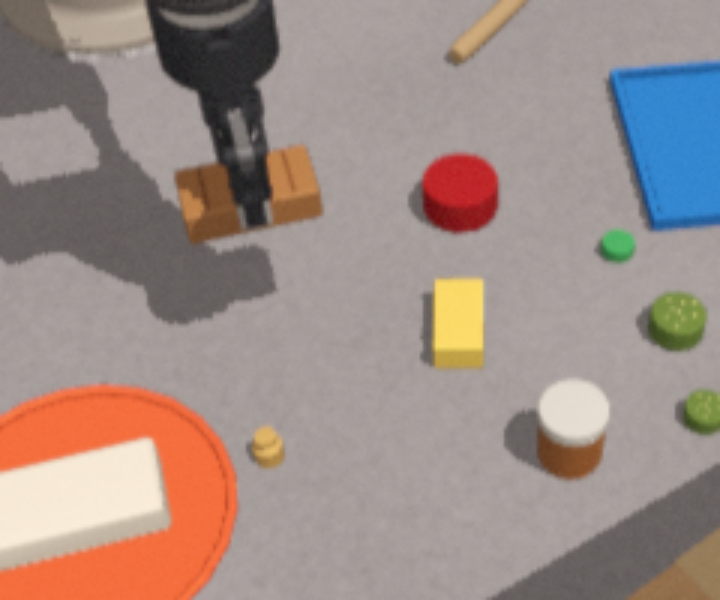

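Emit:
{"fn": "jog_arm", "kwargs": {"moves": [{"x": -0.08, "y": 0.07, "z": 0, "rx": 0, "ry": 0, "rz": 0, "claw": 0}, {"x": -0.14, "y": 0.13, "z": 0, "rx": 0, "ry": 0, "rz": 0, "claw": 0}, {"x": -0.18, "y": 0.16, "z": 0, "rx": 0, "ry": 0, "rz": 0, "claw": 0}, {"x": -0.18, "y": 0.16, "z": 0, "rx": 0, "ry": 0, "rz": 0, "claw": 0}, {"x": -0.15, "y": 0.13, "z": 0, "rx": 0, "ry": 0, "rz": 0, "claw": 0}, {"x": -0.086, "y": 0.077, "z": 0.1, "rx": 0, "ry": 0, "rz": 0, "claw": 0}, {"x": 0, "y": 0, "z": 0.15, "rx": 0, "ry": 0, "rz": 0, "claw": 0}, {"x": 0, "y": 0, "z": 0.08, "rx": 0, "ry": 0, "rz": 0, "claw": 0}, {"x": 0, "y": 0, "z": 0, "rx": 0, "ry": 0, "rz": 0, "claw": 0}, {"x": 0, "y": 0, "z": 0, "rx": 0, "ry": 0, "rz": 0, "claw": 0}]}}

```text
clock: 13.32
eef_pos: [0.5383, -0.2998, 0.062]
eef_rot: [[0.349, 0.937, 0.002], [0.937, -0.349, -0.001], [-0.001, 0.002, -1.0]]
ft_force: [0.8, -0.3, -0.9]
width: 0.0493
gripper_force: 42.3
```

```bash
python3 plan.py .5374 -.2992 .0457 -20.5
```

```text
pos [ 0.5383 -0.2998  0.062 ] ya -20.45 tilt [ 0.0015 -0.0013] j6 -0.28 w 0.0493
rz total 0.0001 rows 1 | shift units x 0.0010 y -0.0051 z 0.0816
```

Emit:
{"fn": "jog_arm", "kwargs": {"moves": [{"x": 0.001, "y": -0.004, "z": 0.04, "rx": 0, "ry": 0, "rz": 0, "claw": 0}, {"x": 0, "y": 0, "z": 0.025, "rx": 0, "ry": 0, "rz": 0, "claw": 0}, {"x": 0, "y": 0, "z": 0.012, "rx": 0, "ry": 0, "rz": 0, "claw": 0}, {"x": 0, "y": 0, "z": 0.006, "rx": 0, "ry": 0, "rz": 0, "claw": 0}, {"x": 0, "y": 0, "z": 0, "rx": 0, "ry": 0, "rz": 0, "claw": 0}, {"x": 0, "y": 0, "z": 0, "rx": 0, "ry": 0, "rz": 0, "claw": 0}]}}

```text
clock: 14.08
eef_pos: [0.5368, -0.2987, 0.0457]
eef_rot: [[0.35, 0.937, -0.0], [0.937, -0.35, -0.0], [-0.0, 0.0, -1.0]]
ft_force: [-5.2, 2.6, 8.6]
width: 0.0491
gripper_force: 43.5
```

Emit:
{"fn": "jog_arm", "kwargs": {"moves": [{"x": 0, "y": 0, "z": -0.005, "rx": 0, "ry": 0, "rz": 0, "claw": 0}, {"x": 0, "y": 0, "z": 0, "rx": 0, "ry": 0, "rz": 0, "claw": 0.4}, {"x": 0, "y": 0, "z": 0, "rx": 0, "ry": 0, "rz": 0, "claw": 1}, {"x": 0, "y": 0, "z": 0, "rx": 0, "ry": 0, "rz": 0, "claw": 1}, {"x": 0, "y": 0, "z": -0.1, "rx": 0, "ry": 0, "rz": 0, "claw": 1}, {"x": 0, "y": 0, "z": -0.2, "rx": 0, "ry": 0, "rz": 0, "claw": 1}, {"x": 0, "y": 0, "z": -0.15, "rx": 0, "ry": 0, "rz": 0, "claw": 1}, {"x": 0, "y": 0, "z": 0, "rx": 0, "ry": 0, "rz": 0, "claw": 1}]}}

```text
clock: 15.08
eef_pos: [0.5382, -0.2998, 0.138]
eef_rot: [[0.35, 0.937, 0.005], [0.937, -0.35, -0.003], [-0.002, 0.005, -1.0]]
ft_force: [0.2, 1.0, -0.5]
width: 0.0854
gripper_force: 0.0
```

```bash
python3 plan.py .5637 .008 .08 53.2
```

```text
pos [ 0.5382 -0.2998  0.138 ] ya -20.49 tilt [ 0.0045 -0.0034] j6 -0.27 w 0.0854
rz total -0.2047 rows 8 | shift units x 0.8197 y 1.3086 z 0.2901
```

Emit:
{"fn": "jog_arm", "kwargs": {"moves": [{"x": 0, "y": 0, "z": 0, "rx": 0, "ry": 0, "rz": -0.0256, "claw": 1}, {"x": 0, "y": 0, "z": 0, "rx": 0, "ry": 0, "rz": -0.0256, "claw": 1}, {"x": 0, "y": 0, "z": 0, "rx": 0, "ry": 0, "rz": -0.0256, "claw": 1}, {"x": 0, "y": 0, "z": 0, "rx": 0, "ry": 0, "rz": -0.0256, "claw": 1}, {"x": 0, "y": 0, "z": 0, "rx": 0, "ry": 0, "rz": -0.0256, "claw": 1}, {"x": 0, "y": 0, "z": 0, "rx": 0, "ry": 0, "rz": -0.0256, "claw": 1}, {"x": 0, "y": 0, "z": 0, "rx": 0, "ry": 0, "rz": -0.0256, "claw": 1}, {"x": 0, "y": 0, "z": 0, "rx": 0, "ry": 0, "rz": -0.0256, "claw": 1}, {"x": 0.12, "y": 0.19, "z": 0, "rx": 0, "ry": 0, "rz": 0, "claw": 1}, {"x": 0.12, "y": 0.19, "z": 0, "rx": 0, "ry": 0, "rz": 0, "claw": 1}, {"x": 0.12, "y": 0.19, "z": 0, "rx": 0, "ry": 0, "rz": 0, "claw": 1}, {"x": 0.12, "y": 0.19, "z": 0, "rx": 0, "ry": 0, "rz": 0, "claw": 1}]}}

```text
clock: 16.58
eef_pos: [0.5503, -0.1181, 0.1339]
eef_rot: [[-0.801, 0.599, -0.002], [0.599, 0.801, 0.001], [0.002, -0.001, -1.0]]
ft_force: [-0.2, 0.0, -0.9]
width: 0.0853
gripper_force: 0.0
```

Emit:
{"fn": "jog_arm", "kwargs": {"moves": [{"x": 0.12, "y": 0.19, "z": 0.05, "rx": 0, "ry": 0, "rz": 0, "claw": 1}, {"x": 0.12, "y": 0.19, "z": 0.1, "rx": 0, "ry": 0, "rz": 0, "claw": 1}, {"x": 0.1, "y": 0.168, "z": 0.14, "rx": 0, "ry": 0, "rz": 0, "claw": 1}, {"x": 0, "y": 0, "z": 0.1, "rx": 0, "ry": 0, "rz": 0, "claw": 1}, {"x": 0, "y": 0, "z": 0, "rx": 0, "ry": 0, "rz": 0, "claw": 1}, {"x": 0, "y": 0, "z": 0, "rx": 0, "ry": 0, "rz": 0, "claw": 1}]}}

```text
clock: 17.32
eef_pos: [0.5623, 0.0084, 0.0574]
eef_rot: [[-0.801, 0.599, 0.0], [0.599, 0.801, -0.0], [-0.0, -0.0, -1.0]]
ft_force: [0.4, 0.8, 0.1]
width: 0.0855
gripper_force: 0.0
```

```bash
python3 plan.py .5637 .008 .006 53.2
python3 - <<'E'
from h import *
for n,uv in(("top",(430,220)),("scene",(187,235))):
    p,d=arm.read_camera(n);np.savez(n+"5.npz",p=p,d=d)
    print(obj(n,p,d,uv,.028,.07,.038)); 
    q=p[140:300,350:510] if n=="top" else p[150:310,120:280]
    cv2.imwrite(f"pics/{n}5.png",cv2.resize(q,None,fx=3,fy=3)[:,:,::-1])
E
```

```text
pos [0.5623 0.0084 0.0574] ya 53.2 tilt [ 0.     -0.0001] j6 -1.05 w 0.0855
rz total 0.0 rows 1 | shift units x -0.0070 y 0.0026 z 0.2571
(array([ 537.2, -296.4]), array([ 537.1, -296. ]), array([95.5, 51.4]), 69.4, 784, 66.0)
(array([ 539.8, -300.7]), array([ 540., -300.]), array([94.8, 54.3]), 69.6, 1092, 64.8)
```

View pics/scene5.png

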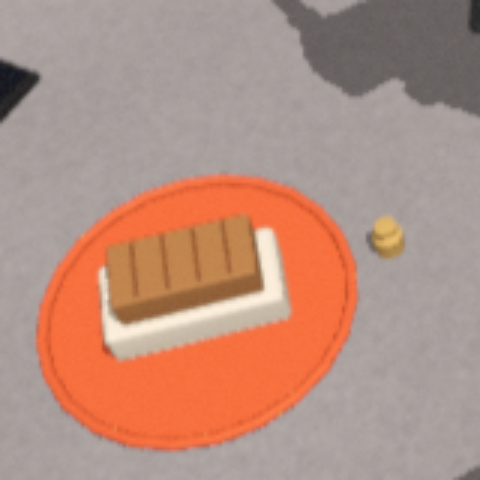

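The smoked slab sits centred on the white one (crop 185,265), within 0.5 mm. Now I grip the butter.

Emit:
{"fn": "jog_arm", "kwargs": {"moves": [{"x": -0.006, "y": 0.002, "z": 0.1, "rx": 0, "ry": 0, "rz": 0, "claw": 1}, {"x": 0, "y": 0, "z": 0.1, "rx": 0, "ry": 0, "rz": 0, "claw": 1}, {"x": 0, "y": 0, "z": 0.056, "rx": 0, "ry": 0, "rz": 0, "claw": 1}, {"x": 0, "y": 0, "z": 0, "rx": 0, "ry": 0, "rz": 0, "claw": 1}, {"x": 0, "y": 0, "z": 0, "rx": 0, "ry": 0, "rz": 0, "claw": 0.1}, {"x": 0, "y": 0, "z": 0, "rx": 0, "ry": 0, "rz": 0, "claw": -0.1}, {"x": 0, "y": 0, "z": 0, "rx": 0, "ry": 0, "rz": 0, "claw": -0.3}, {"x": 0, "y": 0, "z": 0, "rx": 0, "ry": 0, "rz": 0, "claw": -0.3}, {"x": 0, "y": 0, "z": 0, "rx": 0, "ry": 0, "rz": 0, "claw": -0.3}, {"x": 0, "y": 0, "z": 0, "rx": 0, "ry": 0, "rz": 0, "claw": -0.3}], "grip_force": 35}}

```text
clock: 18.68
eef_pos: [0.5638, 0.0084, 0.0068]
eef_rot: [[-0.801, 0.599, 0.001], [0.599, 0.801, -0.0], [-0.001, 0.001, -1.0]]
ft_force: [-0.1, 0.3, 5.9]
width: 0.0374
gripper_force: 36.9
```

Emit:
{"fn": "jog_arm", "kwargs": {"moves": [{"x": 0, "y": 0, "z": -0.1, "rx": 0, "ry": 0, "rz": 0, "claw": -0.3}, {"x": 0, "y": 0, "z": -0.2, "rx": 0, "ry": 0, "rz": 0, "claw": -0.3}, {"x": 0, "y": 0, "z": -0.2, "rx": 0, "ry": 0, "rz": 0, "claw": -0.3}, {"x": 0, "y": 0, "z": -0.2, "rx": 0, "ry": 0, "rz": 0.0256, "claw": -0.3}, {"x": 0, "y": 0, "z": 0, "rx": 0, "ry": 0, "rz": 0.0256, "claw": -0.3}, {"x": 0, "y": 0, "z": 0, "rx": 0, "ry": 0, "rz": 0.0256, "claw": -0.3}, {"x": 0, "y": 0, "z": 0, "rx": 0, "ry": 0, "rz": 0.0256, "claw": -0.3}, {"x": 0, "y": 0, "z": 0, "rx": 0, "ry": 0, "rz": 0.0256, "claw": -0.3}, {"x": 0, "y": 0, "z": 0, "rx": 0, "ry": 0, "rz": 0.0256, "claw": -0.3}, {"x": 0, "y": 0, "z": 0, "rx": 0, "ry": 0, "rz": 0.0256, "claw": -0.3}, {"x": 0, "y": 0, "z": 0, "rx": 0, "ry": 0, "rz": 0.0256, "claw": -0.3}, {"x": 0, "y": 0, "z": 0, "rx": 0, "ry": 0, "rz": 0, "claw": -0.3}]}}

```text
clock: 20.18
eef_pos: [0.5631, 0.0085, 0.1458]
eef_rot: [[0.349, 0.937, -0.001], [0.937, -0.349, -0.0], [-0.0, -0.001, -1.0]]
ft_force: [0.0, -0.5, -0.8]
width: 0.0371
gripper_force: 36.2
```

```bash
python3 plan.py .5375 -.2989 .072 -20.5; python3 - <<'E'
from h import *
n="scene";p,d=arm.read_camera(n);s=arm.sense();W=world(n,p,d);e=s["eef_pos"];z=e[2]-.0055+.026
hs=cv2.cvtColor(p,cv2.COLOR_RGB2HSV)
m=(np.hypot(W[...,0]-e[0],W[...,1]-e[1])<.055)&(abs(W[...,2]-z)<.009)&(hs[...,1]>110)
v,u=np.nonzero(m);Q=onplane(n,u,v,z)[:,:2]*1000
print(len(u),cv2.minAreaRect(Q.astype(np.float32)),e,np.median(W[m][:,2])-z)
D=Q-e[:2]*1000
a=np.radians(69.5);print(np.percentile(D@[np.cos(a),np.sin(a)],[.5,99.5]))
E
```

```text
pos [0.5631 0.0085 0.1458] ya -20.41 tilt [-0.0007 -0.    ] j6 0.24 w 0.0371
rz total 0.0002 rows 1 | shift units x -1.4843 y 0.4185 z 0.3688
244 ((566.5823364257812, 4.812492370605469), (69.2347412109375, 44.538028717041016), 71.06660461425781) [0.56310955 0.00850154 0.14582991] -0.003082213700644182
[-36.45455319  32.50932059]
```

Emit:
{"fn": "jog_arm", "kwargs": {"moves": [{"x": -0.1, "y": 0.03, "z": 0, "rx": 0, "ry": 0, "rz": 0, "claw": -0.3}, {"x": -0.2, "y": 0.06, "z": 0, "rx": 0, "ry": 0, "rz": 0, "claw": -0.3}, {"x": -0.22, "y": 0.06, "z": 0, "rx": 0, "ry": 0, "rz": 0, "claw": -0.3}, {"x": -0.22, "y": 0.06, "z": 0, "rx": 0, "ry": 0, "rz": 0, "claw": -0.3}, {"x": -0.22, "y": 0.06, "z": 0, "rx": 0, "ry": 0, "rz": 0, "claw": -0.3}, {"x": -0.22, "y": 0.06, "z": 0, "rx": 0, "ry": 0, "rz": 0, "claw": -0.3}, {"x": -0.2, "y": 0.06, "z": 0, "rx": 0, "ry": 0, "rz": 0, "claw": -0.3}, {"x": -0.105, "y": 0.028, "z": 0.08, "rx": 0, "ry": 0, "rz": 0, "claw": -0.3}, {"x": 0, "y": 0, "z": 0.12, "rx": 0, "ry": 0, "rz": 0, "claw": -0.3}, {"x": 0, "y": 0, "z": 0.08, "rx": 0, "ry": 0, "rz": 0, "claw": -0.3}, {"x": 0, "y": 0, "z": 0, "rx": 0, "ry": 0, "rz": 0, "claw": -0.3}, {"x": 0, "y": 0, "z": 0, "rx": 0, "ry": 0, "rz": 0, "claw": -0.3}]}}

```text
clock: 21.72
eef_pos: [0.5382, -0.2988, 0.0907]
eef_rot: [[0.349, 0.937, 0.001], [0.937, -0.349, -0.001], [-0.0, 0.001, -1.0]]
ft_force: [0.4, 1.0, 0.1]
width: 0.037
gripper_force: 36.2
```

```bash
python3 plan.py .5373 -.2987 .0728 -20.5
```

```text
pos [ 0.5382 -0.2988  0.0907] ya -20.43 tilt [ 0.0008 -0.0006] j6 -0.27 w 0.037
rz total 0.0002 rows 1 | shift units x -0.0010 y -0.0042 z 0.0893
```

Emit:
{"fn": "jog_arm", "kwargs": {"moves": [{"x": -0.002, "y": -0.002, "z": 0.04, "rx": 0, "ry": 0, "rz": 0, "claw": -0.3}, {"x": 0, "y": 0, "z": 0.03, "rx": 0, "ry": 0, "rz": 0, "claw": -0.3}, {"x": 0, "y": 0, "z": 0.014, "rx": 0, "ry": 0, "rz": 0, "claw": -0.3}, {"x": 0, "y": 0, "z": 0.005, "rx": 0, "ry": 0, "rz": 0, "claw": -0.3}, {"x": 0, "y": 0, "z": 0, "rx": 0, "ry": 0, "rz": 0, "claw": -0.3}, {"x": 0, "y": 0, "z": 0, "rx": 0, "ry": 0, "rz": 0, "claw": -0.3}]}}

```text
clock: 22.48
eef_pos: [0.5371, -0.2991, 0.0728]
eef_rot: [[0.35, 0.937, 0.0], [0.937, -0.35, -0.0], [-0.0, 0.0, -1.0]]
ft_force: [-2.8, 1.9, 5.1]
width: 0.0372
gripper_force: 36.8
```

Emit:
{"fn": "jog_arm", "kwargs": {"moves": [{"x": 0, "y": 0, "z": -0.004, "rx": 0, "ry": 0, "rz": 0, "claw": -0.3}, {"x": 0, "y": 0, "z": 0, "rx": 0, "ry": 0, "rz": 0, "claw": 0}, {"x": 0, "y": 0, "z": 0, "rx": 0, "ry": 0, "rz": 0, "claw": 0.3}, {"x": 0, "y": 0, "z": 0, "rx": 0, "ry": 0, "rz": 0, "claw": 0.6}, {"x": 0, "y": 0, "z": -0.1, "rx": 0, "ry": 0, "rz": 0, "claw": 0.6}, {"x": 0, "y": 0, "z": -0.2, "rx": 0, "ry": 0, "rz": 0, "claw": 1}, {"x": 0, "y": 0, "z": -0.15, "rx": 0, "ry": 0, "rz": 0, "claw": 1}, {"x": 0, "y": 0, "z": 0, "rx": 0, "ry": 0, "rz": 0, "claw": 1}]}}

```text
clock: 23.48
eef_pos: [0.5384, -0.3001, 0.1659]
eef_rot: [[0.35, 0.937, 0.005], [0.937, -0.35, -0.003], [-0.002, 0.006, -1.0]]
ft_force: [0.7, 0.4, 0.3]
width: 0.0856
gripper_force: 0.0
```

```bash
python3 plan.py .4555 .0905 .1 -20.5
```

```text
pos [ 0.5384 -0.3001  0.1659] ya -20.49 tilt [ 0.0046 -0.0035] j6 -0.28 w 0.0856
rz total 0.0 rows 1 | shift units x 1.6842 y -1.0721 z 0.3293
```

Emit:
{"fn": "jog_arm", "kwargs": {"moves": [{"x": 0.1, "y": -0.06, "z": 0, "rx": 0, "ry": 0, "rz": 0, "claw": 1}, {"x": 0.2, "y": -0.13, "z": 0, "rx": 0, "ry": 0, "rz": 0, "claw": 1}, {"x": 0.22, "y": -0.14, "z": 0, "rx": 0, "ry": 0, "rz": 0, "claw": 1}, {"x": 0.22, "y": -0.14, "z": 0, "rx": 0, "ry": 0, "rz": 0, "claw": 1}, {"x": 0.22, "y": -0.14, "z": 0, "rx": 0, "ry": 0, "rz": 0, "claw": 1}, {"x": 0.22, "y": -0.14, "z": 0, "rx": 0, "ry": 0, "rz": 0, "claw": 1}, {"x": 0.22, "y": -0.14, "z": 0.05, "rx": 0, "ry": 0, "rz": 0, "claw": 1}, {"x": 0.2, "y": -0.13, "z": 0.1, "rx": 0, "ry": 0, "rz": 0, "claw": 1}, {"x": 0.084, "y": -0.052, "z": 0.18, "rx": 0, "ry": 0, "rz": 0, "claw": 1}, {"x": 0, "y": 0, "z": 0.15, "rx": 0, "ry": 0, "rz": 0, "claw": 1}, {"x": 0, "y": 0, "z": 0, "rx": 0, "ry": 0, "rz": 0, "claw": 1}, {"x": 0, "y": 0, "z": 0, "rx": 0, "ry": 0, "rz": 0, "claw": 1}]}}

```text
clock: 24.98
eef_pos: [0.4546, 0.0911, 0.0675]
eef_rot: [[0.351, 0.937, 0.0], [0.937, -0.351, -0.0], [0.0, 0.0, -1.0]]
ft_force: [-0.3, -0.7, 2.2]
width: 0.0855
gripper_force: 0.0
```

```bash
python3 plan.py .4555 .0905 .0065 -20.5
python3 - <<'E'
from h import *
for n,uv in(("top",(430,215)),("scene",(187,225))):
    p,d=arm.read_camera(n);np.savez(n+"6.npz",p=p,d=d)
    print(obj(n,p,d,uv,.026,.05,.066))
    # tray: outer rim points by height (14 mm)
    hs=cv2.cvtColor(p,cv2.COLOR_RGB2HSV);m=cv2.inRange(hs,(98,150,60),(118,255,255));k,l,st,_=cv2.connectedComponentsWithStats(m)
    s=(187,226) if n=="top" else (400,127)
    v,u=np.nonzero(l==l[s[1],s[0]]);Q=onplane(n,u,v,.014)[:,:2].astype(np.float32)*1000
    F=onplane(n,u,v,.005)[:,:2].astype(np.float32)*1000
    print(cv2.minAreaRect(Q),cv2.minAreaRect(F))
    q=p[140:300,120:280] if n=="top" else p[70:190,330:490]
    cv2.imwrite(f"pics/{n}6.png",cv2.resize(q,None,fx=4,fy=4)[:,:,::-1])
p=np.load("scene6.npz")["p"];q=p[150:310,120:280];cv2.imwrite("pics/stack6.png",cv2.resize(q,None,fx=3,fy=3)[:,:,::-1])
E
```

```text
pos [0.4546 0.0911 0.0675] ya -20.52 tilt [ 0.0003 -0.0001] j6 0.39 w 0.0855
rz total -0.0001 rows 1 | shift units x -0.0011 y 0.0054 z 0.3049
(array([ 538. , -295.9]), array([ 538.1, -296. ]), array([70.8, 39.1]), 70.1, 461, 92.0)
((531.22314453125, 317.83837890625), (161.2294921875, 189.3960723876953), 59.9856071472168) ((532.4295654296875, 320.0394287109375), (162.36334228515625, 190.72779846191406), 59.98555374145508)
(array([ 541.2, -296.6]), array([ 541.2, -296.9]), array([65.3, 42.4]), 69.2, 605, 90.7)
((536.5060424804688, 310.1805725097656), (161.1394500732422, 196.37257385253906), 59.93107986450195) ((530.2468872070312, 318.0362548828125), (163.04737854003906, 198.6976318359375), 59.93108367919922)
```

View pics/stack6.png

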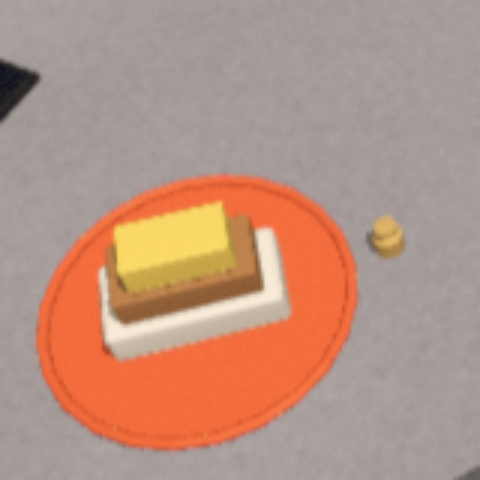

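View pics/top6.png

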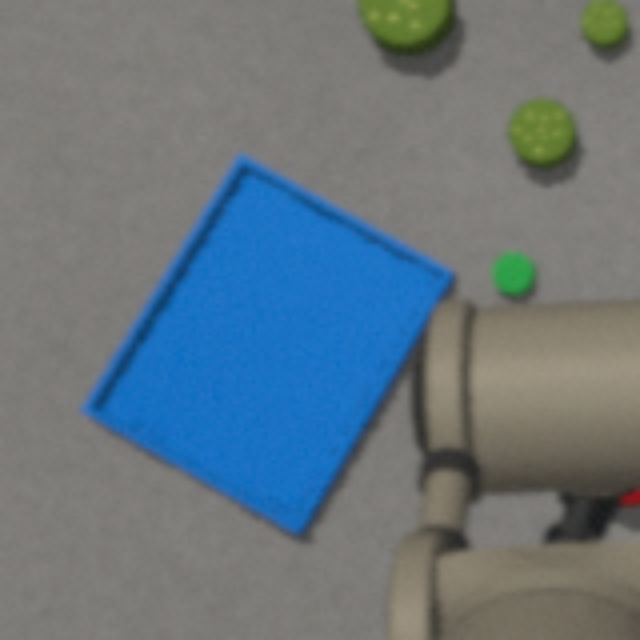

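The butter is centred to about 1 mm and the tray shows clear in the top crop, with corners (245,158), (453,275), (300,533) and (88,410). Gripping the red wheel.

Emit:
{"fn": "jog_arm", "kwargs": {"moves": [{"x": -0.001, "y": 0.005, "z": 0.1, "rx": 0, "ry": 0, "rz": 0, "claw": 1}, {"x": 0, "y": 0, "z": 0.1, "rx": 0, "ry": 0, "rz": 0, "claw": 1}, {"x": 0, "y": 0, "z": 0.1, "rx": 0, "ry": 0, "rz": 0, "claw": 1}, {"x": 0, "y": 0, "z": 0, "rx": 0, "ry": 0, "rz": 0, "claw": 1}, {"x": 0, "y": 0, "z": 0, "rx": 0, "ry": 0, "rz": 0, "claw": 0.5}, {"x": 0, "y": 0, "z": 0, "rx": 0, "ry": 0, "rz": 0, "claw": 0.2}, {"x": 0, "y": 0, "z": 0, "rx": 0, "ry": 0, "rz": 0, "claw": 0.2}, {"x": 0, "y": 0, "z": 0, "rx": 0, "ry": 0, "rz": 0, "claw": 0.2}, {"x": 0, "y": 0, "z": 0, "rx": 0, "ry": 0, "rz": 0, "claw": 0.2}], "grip_force": 40}}

```text
clock: 26.2
eef_pos: [0.4558, 0.0907, 0.0085]
eef_rot: [[0.35, 0.937, 0.002], [0.937, -0.35, -0.0], [0.001, 0.002, -1.0]]
ft_force: [-1.0, -0.9, 5.3]
width: 0.0632
gripper_force: 42.9
```

Emit:
{"fn": "jog_arm", "kwargs": {"moves": [{"x": 0, "y": 0, "z": -0.1, "rx": 0, "ry": 0, "rz": 0, "claw": 0.2}, {"x": 0, "y": 0, "z": -0.2, "rx": 0, "ry": 0, "rz": 0, "claw": 0.2}, {"x": 0, "y": 0, "z": -0.2, "rx": 0, "ry": 0, "rz": 0, "claw": 0.2}, {"x": 0, "y": 0, "z": 0, "rx": 0, "ry": 0, "rz": 0, "claw": 0.2}, {"x": 0, "y": 0, "z": 0, "rx": 0, "ry": 0, "rz": 0, "claw": 0.2}]}}

```text
clock: 26.82
eef_pos: [0.4547, 0.0907, 0.107]
eef_rot: [[0.35, 0.937, 0.0], [0.937, -0.35, -0.0], [-0.0, 0.0, -1.0]]
ft_force: [-0.1, -0.3, -1.7]
width: 0.0627
gripper_force: 44.8
```

```bash
python3 plan.py .532 .3153 .0125 -20.5
```

```text
pos [0.4547 0.0907 0.107 ] ya -20.5 tilt [ 0.     -0.0001] j6 0.39 w 0.0627
rz total 0.0 rows 1 | shift units x 1.1870 y -0.0311 z 0.4727
```

Emit:
{"fn": "jog_arm", "kwargs": {"moves": [{"x": 0.1, "y": 0, "z": 0, "rx": 0, "ry": 0, "rz": 0, "claw": 0.2}, {"x": 0.18, "y": 0, "z": 0, "rx": 0, "ry": 0, "rz": 0, "claw": 0.2}, {"x": 0.22, "y": -0.01, "z": 0, "rx": 0, "ry": 0, "rz": 0, "claw": 0.2}, {"x": 0.22, "y": -0.01, "z": 0, "rx": 0, "ry": 0, "rz": 0, "claw": 0.2}, {"x": 0.2, "y": -0.01, "z": 0, "rx": 0, "ry": 0, "rz": 0, "claw": 0.2}, {"x": 0.17, "y": 0, "z": 0, "rx": 0, "ry": 0, "rz": 0, "claw": 0.2}, {"x": 0.097, "y": 0, "z": 0.1, "rx": 0, "ry": 0, "rz": 0, "claw": 0.2}, {"x": 0, "y": 0, "z": 0.15, "rx": 0, "ry": 0, "rz": 0, "claw": 0.2}, {"x": 0, "y": 0, "z": 0.1, "rx": 0, "ry": 0, "rz": 0, "claw": 0.2}, {"x": 0, "y": 0, "z": 0, "rx": 0, "ry": 0, "rz": 0, "claw": 0.2}, {"x": 0, "y": 0, "z": 0, "rx": 0, "ry": 0, "rz": 0, "claw": 0.2}]}}

```text
clock: 28.2
eef_pos: [0.5327, 0.3152, 0.037]
eef_rot: [[0.35, 0.937, -0.0], [0.937, -0.35, -0.0], [-0.0, -0.0, -1.0]]
ft_force: [0.4, -0.5, -1.7]
width: 0.0627
gripper_force: 44.7
```

```bash
python3 plan.py .532 .3153 .0135 -20.5
```

```text
pos [0.5327 0.3152 0.037 ] ya -20.5 tilt [-0.0003 -0.0002] j6 0.77 w 0.0627
rz total -0.0 rows 1 | shift units x -0.0007 y -0.0033 z 0.1174
```

Emit:
{"fn": "jog_arm", "kwargs": {"moves": [{"x": 0, "y": -0.002, "z": 0.06, "rx": 0, "ry": 0, "rz": 0, "claw": 0.2}, {"x": 0, "y": 0, "z": 0.035, "rx": 0, "ry": 0, "rz": 0, "claw": 0.2}, {"x": 0, "y": 0, "z": 0.016, "rx": 0, "ry": 0, "rz": 0, "claw": 0.2}, {"x": 0, "y": 0, "z": 0.007, "rx": 0, "ry": 0, "rz": 0, "claw": 0.2}, {"x": 0, "y": 0, "z": 0, "rx": 0, "ry": 0, "rz": 0, "claw": 0.2}, {"x": 0, "y": 0, "z": 0, "rx": 0, "ry": 0, "rz": 0, "claw": 0.2}]}}

```text
clock: 28.95
eef_pos: [0.5324, 0.3155, 0.0136]
eef_rot: [[0.35, 0.937, 0.001], [0.937, -0.35, 0.0], [0.0, 0.0, -1.0]]
ft_force: [0.7, 0.0, -1.1]
width: 0.0625
gripper_force: 44.7
```

Emit:
{"fn": "jog_arm", "kwargs": {"moves": [{"x": 0, "y": 0, "z": 0.005, "rx": 0, "ry": 0, "rz": 0, "claw": 0.2}, {"x": 0, "y": 0, "z": 0.003, "rx": 0, "ry": 0, "rz": 0, "claw": 0.2}, {"x": 0, "y": 0, "z": 0, "rx": 0, "ry": 0, "rz": 0, "claw": 0.2}]}}

```text
clock: 29.32
eef_pos: [0.5325, 0.3155, 0.0135]
eef_rot: [[0.35, 0.937, 0.001], [0.937, -0.35, 0.0], [0.001, 0.001, -1.0]]
ft_force: [-4.1, -2.0, 10.3]
width: 0.0626
gripper_force: 45.9
```

Emit:
{"fn": "jog_arm", "kwargs": {"moves": [{"x": 0, "y": 0, "z": -0.006, "rx": 0, "ry": 0, "rz": 0, "claw": 0.2}, {"x": 0, "y": 0, "z": 0, "rx": 0, "ry": 0, "rz": 0, "claw": 0.5}, {"x": 0, "y": 0, "z": 0, "rx": 0, "ry": 0, "rz": 0, "claw": 1}, {"x": 0, "y": 0, "z": 0, "rx": 0, "ry": 0, "rz": 0, "claw": 1}, {"x": 0, "y": 0, "z": -0.1, "rx": 0, "ry": 0, "rz": 0, "claw": 1}, {"x": 0, "y": 0, "z": -0.2, "rx": 0, "ry": 0, "rz": 0, "claw": 1}, {"x": 0, "y": 0, "z": -0.2, "rx": 0, "ry": 0, "rz": 0, "claw": 1}, {"x": 0, "y": 0, "z": 0, "rx": 0, "ry": 0, "rz": 0, "claw": 1}]}}

```text
clock: 30.32
eef_pos: [0.5342, 0.3163, 0.1167]
eef_rot: [[0.35, 0.937, 0.007], [0.937, -0.35, 0.003], [0.005, 0.005, -1.0]]
ft_force: [0.4, 0.0, -0.3]
width: 0.0854
gripper_force: 0.0
```

```bash
python3 plan.py .6633 .1434 .06 -20.5
```

```text
pos [0.5342 0.3163 0.1167] ya -20.49 tilt [0.0066 0.0028] j6 0.77 w 0.0854
rz total 0.0 rows 1 | shift units x -0.5836 y 0.9075 z 0.2835
```

Emit:
{"fn": "jog_arm", "kwargs": {"moves": [{"x": -0.06, "y": 0.09, "z": 0, "rx": 0, "ry": 0, "rz": 0, "claw": 1}, {"x": -0.11, "y": 0.17, "z": 0, "rx": 0, "ry": 0, "rz": 0, "claw": 0.6}, {"x": -0.12, "y": 0.19, "z": 0, "rx": 0, "ry": 0, "rz": 0, "claw": 0.6}, {"x": -0.12, "y": 0.19, "z": 0, "rx": 0, "ry": 0, "rz": 0, "claw": 0.6}, {"x": -0.11, "y": 0.17, "z": 0.05, "rx": 0, "ry": 0, "rz": 0, "claw": 0.6}, {"x": -0.064, "y": 0.097, "z": 0.1, "rx": 0, "ry": 0, "rz": 0, "claw": 0.6}, {"x": 0, "y": 0, "z": 0.12, "rx": 0, "ry": 0, "rz": 0, "claw": 0.6}, {"x": 0, "y": 0, "z": 0, "rx": 0, "ry": 0, "rz": 0, "claw": 0.6}, {"x": 0, "y": 0, "z": 0, "rx": 0, "ry": 0, "rz": 0, "claw": 0.6}]}}

```text
clock: 31.45
eef_pos: [0.6611, 0.1428, 0.0589]
eef_rot: [[0.35, 0.937, -0.001], [0.937, -0.35, -0.0], [-0.0, -0.0, -1.0]]
ft_force: [-0.1, -0.5, 0.7]
width: 0.0682
gripper_force: 0.0
```

```bash
python3 plan.py .6632 .1434 .006 -20.5
python3 - <<'E'
from h import *
for n,uv in(("top",(188,224)),("scene",(400,120))):
    p,d=arm.read_camera(n);np.savez(n+"7.npz",p=p,d=d)
    print(obj(n,p,d,uv,.034,.07,.005))
    q=p[100:280,120:300] if n=="top" else p[70:230,330:490]
    cv2.imwrite(f"pics/{n}7.png",cv2.resize(q,None,fx=3,fy=3)[:,:,::-1])
E
```

```text
pos [0.6611 0.1428 0.0589] ya -20.46 tilt [-0.0005 -0.0001] j6 0.46 w 0.0682
rz total 0.0001 rows 1 | shift units x 0.0066 y 0.0089 z 0.2644
(array([532.7, 316.3]), array([532.6, 315.9]), array([63.1, 62. ]), 1.9, 513, 39.6)
None
```

View pics/scene7.png

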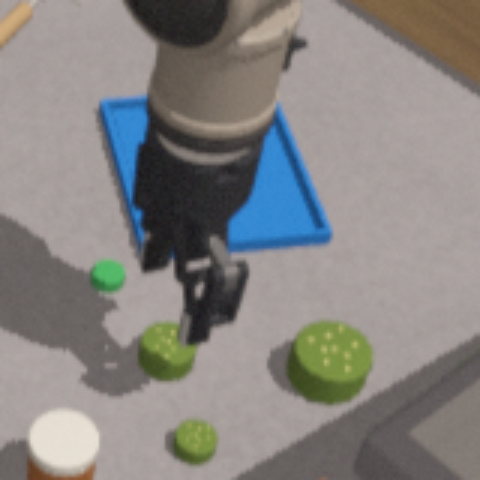

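The gripper is above the middle herb round (crop 168,350), with the small one at (195,440) clear. I continue the grasp.

Emit:
{"fn": "jog_arm", "kwargs": {"moves": [{"x": 0.006, "y": 0.009, "z": 0.1, "rx": 0, "ry": 0, "rz": 0, "claw": 0.6}, {"x": 0, "y": 0, "z": 0.1, "rx": 0, "ry": 0, "rz": 0, "claw": 0.6}, {"x": 0, "y": 0, "z": 0.062, "rx": 0, "ry": 0, "rz": 0, "claw": 0.6}, {"x": 0, "y": 0, "z": 0, "rx": 0, "ry": 0, "rz": 0, "claw": 0.6}, {"x": 0, "y": 0, "z": 0, "rx": 0, "ry": 0, "rz": 0, "claw": 0.3}, {"x": 0, "y": 0, "z": 0, "rx": 0, "ry": 0, "rz": 0, "claw": 0}, {"x": 0, "y": 0, "z": 0, "rx": 0, "ry": 0, "rz": 0, "claw": -0.2}, {"x": 0, "y": 0, "z": 0, "rx": 0, "ry": 0, "rz": 0, "claw": -0.2}, {"x": 0, "y": 0, "z": 0, "rx": 0, "ry": 0, "rz": 0, "claw": -0.2}], "grip_force": 30}}

```text
clock: 32.67
eef_pos: [0.664, 0.143, 0.0077]
eef_rot: [[0.35, 0.937, 0.002], [0.937, -0.35, 0.0], [0.001, 0.002, -1.0]]
ft_force: [-0.1, 0.7, 5.8]
width: 0.0428
gripper_force: 30.9
```

Emit:
{"fn": "jog_arm", "kwargs": {"moves": [{"x": 0, "y": 0, "z": -0.1, "rx": 0, "ry": 0, "rz": 0, "claw": -0.2}, {"x": 0, "y": 0, "z": -0.2, "rx": 0, "ry": 0, "rz": 0, "claw": -0.2}, {"x": 0, "y": 0, "z": -0.25, "rx": 0, "ry": 0, "rz": 0, "claw": -0.2}, {"x": 0, "y": 0, "z": 0, "rx": 0, "ry": 0, "rz": 0, "claw": -0.2}, {"x": 0, "y": 0, "z": 0, "rx": 0, "ry": 0, "rz": 0, "claw": -0.2}]}}

```text
clock: 33.3
eef_pos: [0.6629, 0.1429, 0.1169]
eef_rot: [[0.35, 0.937, -0.0], [0.937, -0.35, -0.0], [-0.0, -0.0, -1.0]]
ft_force: [-0.3, -0.0, -0.0]
width: 0.0425
gripper_force: 30.6
```

```bash
python3 plan.py .5325 .3153 .0465 -20.5
```

```text
pos [0.6629 0.1429 0.1169] ya -20.49 tilt [-0.0003 -0.0001] j6 0.46 w 0.0425
rz total 0.0 rows 1 | shift units x 0.5789 y -0.9127 z 0.3519
```

Emit:
{"fn": "jog_arm", "kwargs": {"moves": [{"x": 0.06, "y": -0.09, "z": 0, "rx": 0, "ry": 0, "rz": 0, "claw": -0.2}, {"x": 0.11, "y": -0.17, "z": 0, "rx": 0, "ry": 0, "rz": 0, "claw": -0.2}, {"x": 0.12, "y": -0.19, "z": 0, "rx": 0, "ry": 0, "rz": 0, "claw": -0.2}, {"x": 0.12, "y": -0.19, "z": 0, "rx": 0, "ry": 0, "rz": 0, "claw": -0.2}, {"x": 0.1, "y": -0.17, "z": 0, "rx": 0, "ry": 0, "rz": 0, "claw": -0.2}, {"x": 0.069, "y": -0.103, "z": 0.1, "rx": 0, "ry": 0, "rz": 0, "claw": -0.2}, {"x": 0, "y": 0, "z": 0.12, "rx": 0, "ry": 0, "rz": 0, "claw": -0.2}, {"x": 0, "y": 0, "z": 0.05, "rx": 0, "ry": 0, "rz": 0, "claw": -0.2}, {"x": 0, "y": 0, "z": 0, "rx": 0, "ry": 0, "rz": 0, "claw": -0.2}, {"x": 0, "y": 0, "z": 0, "rx": 0, "ry": 0, "rz": 0, "claw": -0.2}]}}

```text
clock: 34.55
eef_pos: [0.5333, 0.3154, 0.0633]
eef_rot: [[0.351, 0.937, 0.001], [0.937, -0.351, 0.0], [0.001, 0.001, -1.0]]
ft_force: [0.4, 0.3, -0.3]
width: 0.0425
gripper_force: 30.6
```

```bash
python3 plan.py .5325 .3153 .0467 -20.5
```

```text
pos [0.5333 0.3154 0.0633] ya -20.52 tilt [0.0009 0.0004] j6 0.77 w 0.0425
rz total -0.0001 rows 1 | shift units x -0.0019 y -0.0036 z 0.0830
```

Emit:
{"fn": "jog_arm", "kwargs": {"moves": [{"x": -0.001, "y": -0.003, "z": 0.04, "rx": 0, "ry": 0, "rz": 0, "claw": -0.2}, {"x": 0, "y": 0, "z": 0.025, "rx": 0, "ry": 0, "rz": 0, "claw": -0.2}, {"x": 0, "y": 0, "z": 0.015, "rx": 0, "ry": 0, "rz": 0, "claw": -0.2}, {"x": 0, "y": 0, "z": 0.006, "rx": 0, "ry": 0, "rz": 0, "claw": -0.2}, {"x": 0, "y": 0, "z": 0, "rx": 0, "ry": 0, "rz": 0, "claw": -0.2}, {"x": 0, "y": 0, "z": 0, "rx": 0, "ry": 0, "rz": 0, "claw": -0.2}]}}

```text
clock: 35.3
eef_pos: [0.5321, 0.3152, 0.0466]
eef_rot: [[0.35, 0.937, 0.0], [0.937, -0.35, -0.0], [-0.0, 0.0, -1.0]]
ft_force: [-4.8, -2.1, 8.6]
width: 0.0426
gripper_force: 31.4
```

Seated. Release, rise, then move clear of both displays.

Emit:
{"fn": "jog_arm", "kwargs": {"moves": [{"x": 0, "y": 0, "z": -0.005, "rx": 0, "ry": 0, "rz": 0, "claw": -0.2}, {"x": 0, "y": 0, "z": 0, "rx": 0, "ry": 0, "rz": 0, "claw": 0.1}, {"x": 0, "y": 0, "z": 0, "rx": 0, "ry": 0, "rz": 0, "claw": 0.5}, {"x": 0, "y": 0, "z": 0, "rx": 0, "ry": 0, "rz": 0, "claw": 0.8}, {"x": 0, "y": 0, "z": -0.1, "rx": 0, "ry": 0, "rz": 0, "claw": 1}, {"x": 0, "y": 0, "z": -0.2, "rx": 0, "ry": 0, "rz": 0, "claw": 1}, {"x": 0, "y": 0, "z": -0.25, "rx": 0, "ry": 0, "rz": 0, "claw": 1}, {"x": -0.15, "y": 0, "z": -0.15, "rx": 0, "ry": 0, "rz": 0, "claw": 1}, {"x": -0.25, "y": 0, "z": 0, "rx": 0, "ry": 0, "rz": 0, "claw": 1}, {"x": -0.25, "y": 0, "z": 0, "rx": 0, "ry": 0, "rz": 0, "claw": 1}, {"x": -0.25, "y": 0, "z": 0, "rx": 0, "ry": 0, "rz": 0, "claw": 1}, {"x": -0.25, "y": 0, "z": 0, "rx": 0, "ry": 0, "rz": 0, "claw": 1}]}}

```text
clock: 36.8
eef_pos: [0.451, 0.0986, 0.1866]
eef_rot: [[0.35, 0.937, 0.001], [0.937, -0.35, -0.0], [0.0, 0.001, -1.0]]
ft_force: [1.2, -0.5, 1.5]
width: 0.0855
gripper_force: 0.0
```

```bash
python3 - <<'E'
from h import *
for n,h,w,st in(("top",(188,222),(196,230),((430,212),(430,220))),("scene",(400,108),(400,120),None)):
    p,d=arm.read_camera(n);np.savez(n+"8.npz",p=p,d=d)
    print("herb",obj(n,p,d,h,.024,.04,.039)); print("wheel",obj(n,p,d,w,.034,.05,.005))
    cv2.imwrite(f"pics/{n}8.png",p[:,:,::-1])
E
```

```text
herb (array([533. , 317.4]), array([532.8, 317.4]), array([44.5, 41.4]), 1.5, 256, 63.4)
wheel (array([525.9, 304.5]), array([527.9, 307.9]), array([61.8, 44.4]), 149.3, 206, 39.3)
herb (array([535.6, 311.5]), array([535.2, 311.6]), array([46.2, 41.6]), 104.0, 177, 61.0)
wheel (array([541.8, 302. ]), array([538.9, 305.4]), array([62.4, 55.8]), 38.3, 215, 37.2)
```

View pics/scene8.png

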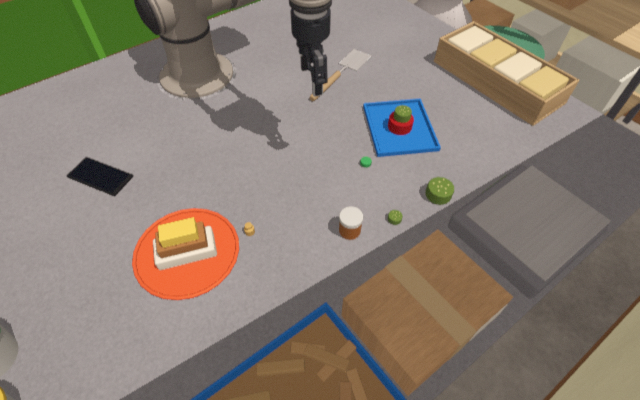

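View pics/top8.png

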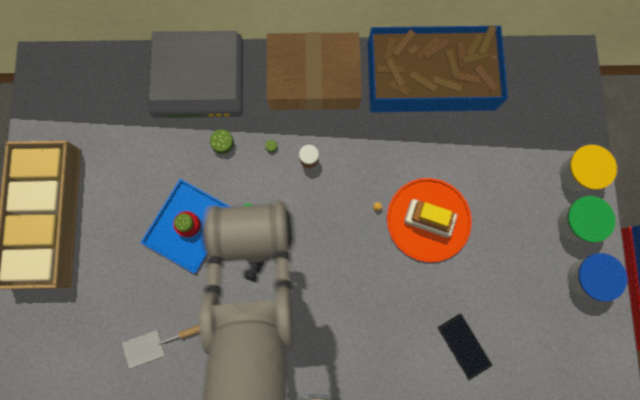

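Both pictures show the two displays done and centred. The stack is at (429,215) and the wheel with the herb round at (187,224) in the top view. The jar, weight and cap have not moved, so I hand the job in.

```bash
python3 -c "
from rig import arm
print(arm.job_done())"
```

```text
the job is handed in; nothing more can be done
None
```

The job is handed in at about 37 s of the 136 s allowed: white, smoked and butter are stacked on the orange plate, and the red wheel with the middle-sized herb round on top is in the blue tray. By the camera each piece is centred within about 2 mm, and the jar, weight and cap were not moved.

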